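# Thread the spice mill's drive shaft through its loose grinding discs

## Task

Put the spice mill back together: take the drive shaft out of its wooden stand and pass it, point down, through all three loose discs stacked in the mill until it stands fully home in the bearing hole at the bottom, then let go of it. The two lower discs are hidden and shifted, so feel for their holes gently and bring them into line with the shaft: never force it, drop it or knock the mill, and leave the bowl, jar and spoon alone.

Things in the scene. Friction and masses are not known exactly. Their poses are not given: they have to be found in the camera images.
- mill: Fixed round aluminium mill body, 90 mm outside, 78 mm inside, open at the top; a small lip sticks out 30 mm at its -x side. Origin: centre of its underside on the table; z up. On a sprung ring inside lie three equal loose steel discs, 62 mm across, 8 mm thick, each with a 12 mm central hole. All load on the mill, the discs' own 5 N included, must stay below 25 N.
- mill_rim (a point): Centre of the mill's open top, on its axis, 84 mm above the table. Each disc can slide 8 mm any way from this axis and starts shifted 4 to 7 mm off it, each in another direction. The middle and lower discs are hidden under the top one and are not measured.
- mill_rest (a point): Point on the mill's axis where the disc stack rests, 47 mm above the table; at rest the stack's top face is at 71 mm. Pressed by the shaft the whole stack sinks: it gives from about 2 N, then 0.6 N per mm, to a hard stop at 14 mm; it springs back up when the tip drops into a hole. The ring's opening is 29 mm square.
- mill_bore (a point): Centre of the mouth of the bearing hole, on the mill's axis, 28 mm above the table, hidden under the discs; z up. The hole is 11.5 mm wide and 22 mm deep, solid at the bottom. Between the lowest disc (47 mm) and this mouth (28 mm) the tip can be carried sideways.
- top_disc_hole (a point): Centre of the 12 mm hole of the topmost disc, at its upper face; z up. The only disc that can be seen, from above, 13 mm below the rim.
- shaft_head (a point): Centre of the shaft's wooden head, a block 24 mm square, 44 mm tall, faces along this point's x and y; z up along the shaft. The shaft (about 130 g) starts upright in a fixed wooden stand 70 mm square and 88 mm tall, the head's underside resting on its top; lift it 85 mm to come out of the 14 mm hole.
- shaft_tip (a point): Lower end of the shaft, 106 mm below the head's centre. Below the head a polished, slippery steel rod, 10 mm thick and 84 mm long, its last 8 mm tapering to a flat tip 5 mm wide. Fully home, the tip is 6 mm above the table and the head's underside 6 mm above the mill's rim.
- bowl: Small glass bowl, 100 mm wide, 32 mm high. Bystander. Origin: centre of underside.
- jar: Closed glass jar, 68 mm wide, 100 mm high. Bystander. Origin: centre of underside.
- spoon: Wooden spoon lying flat. Bystander. Its x axis runs along it.
Things that resemble listed ones, but are neither listed nor needed, are in the scene too. Leave any blue or yellow look-alike of the part that bears top_disc_hole alone. Of the things that look like the mill, the smaller one is meant.

How it is judged:
On the way, in this order (a step that is already met when the one before it is completed fails the run):
1. the shaft is lifted clear of its stand (height (world z) of shaft_tip above 0.09 m), for 0.05 s.
2. the tip has passed through all three discs, inside the mill (z of shaft_tip in the frame of mill below 0.043 m and horizontal distance between shaft_tip and mill below 0.012 m and z of top_disc_hole in the frame of mill above 0.066 m), for 0.05 s.
At the end, for the whole second after the job is handed in: The released shaft stands in the mill through all three discs: tip within 4 mm of the bottom of the bearing hole and within 3 mm of the mill's axis, shaft upright within about 8 degrees, and the discs lie level in the mill at their rest height (top face 66 to 76 mm above the table) (z of shaft_tip in the frame of mill below 0.01 m and horizontal distance between shaft_tip and mill below 0.003 m and angle between the z axis of shaft_head and the z axis of mill, either way round below 0.15 rad and horizontal distance between top_disc_hole and mill below 0.009 m and z of top_disc_hole in the frame of mill between 0.066 and 0.076 m); the robot touches nothing.
It fails at once if the mill is loaded with more than 25 N (shaft forced or dropped, mill knocked) (contact force between mill and anything else above 25 N).
It fails at once if bowl disturbed (distance of bowl from where it was at the start of the episode above 0.03 m).
It fails at once if jar disturbed (distance of jar from where it was at the start of the episode above 0.03 m).
It fails at once if spoon disturbed (distance of spoon from where it was at the start of the episode above 0.04 m).
It also fails if it takes over 58 s, if anything falls off the work surface, if the arm or the gripper's body presses on something with over 40 N, if the wrist force passes 120 N, or if a joint passes its speed limit or range.

## Robot

A 7-joint arm with a two-finger parallel gripper is mounted at the origin on the work surface. World frame = base frame: x ahead of the robot, y to its left, z up, the work surface at z = 0. Lengths are in m, angles in rad, forces in N, time in s.
With the tool pointing down it reaches from about 0.4 to 0.85 m from the base axis. Payload 10.4 kg.
Tool frame: the origin (TCP) lies at the very end of the fingers, on their centre line; the grasp point (between the pads) lies 19 mm behind it; z points along the fingers, y is the line along which they close (so a half turn about z gives the same grasp; the last joint's range is limited). The gripper opens to 85 mm and grips with 20 to 120 N. Pads are 22 mm wide; open, the fingers measure 114 mm over their backs; the gripper's body (76 mm by 85 mm) begins 54 mm behind the grasp point. The pads swing forward as they close: fully open they stand 13 mm farther back than shut.
Start: joints at [-1.233, 0.332, -0.065, 1.46, 0.022, 1.35, -0.088], TCP at [0.221, 0.585, 0.231] pointing down, gripper open.
Joint ranges: [-2.6, 2.6], [-0.5, 2.12], [-1.47, 1.34], [0.16, 2.42], [-1.27, 4.41], [0.06, 2.06], [-2.6, 2.6]. Speed limits (rad/s): [2.22, 2.22, 2.79, 2.79, 3.14, 3.14, 3.14].

## Interface

Orientations are given as a unit quaternion [x, y, z, w].
In Python, from workcell import * gives the robot as it stands.
- The arm moves only by the tool step_arm, never from a script. Its argument "commands" is one flat list of numbers, 7 for each row, row after row: the finger opening in mm, from 0 to 85.4, then the shift along the world's x, y, z as a fraction of full scale, then the turn, a rotation vector about the world's x, y, z as a fraction of full scale. A call has exactly 10 rows; each row is the pose to reach, as a shift and turn from the pose commanded when the call began, turning the shorter way round; what a row does not reach only later rows make up. Full scale, the value 1, is 0.6 m for a shift and pi rad for a turn. A row lasts 1/8 s, in which the tool goes at most 62.5 mm and 10.7 degrees, less where a joint would pass 70% of its speed; a pose out of reach is approached as far as the arm can. A call with a number of a shift or a turn outside -1 to 1 is refused whole. A call with a gripper value outside its range is refused whole. The fingers move at their own pace and stop on an object; "squeeze" is the grip in N (left out, the last holds). Time passes only in rows, so rows that repeat a pose let the fingers close, or fill a call up. It gives the time, the measured TCP pose, the force, the opening and the grip force at its end, in the units of the state.
- get_obs(): the state, without advancing time (a new reading comes with each control period).
- camera(name): name is "scene" or "top" or "wrist"; returns the picture (420x560x3 uint8, red, green, blue); there is no depth.
- camera_params(name): a dict with "mtx" (3x3 intrinsics, pixels), "dist" ([k1, k2, p1, p2, k3] as OpenCV has them; the pictures are not rectified), "extrinsics" (4x4, takes a point from world to camera coordinates); the wrist camera has in their place "tool_from_camera" (4x4, takes a point from camera to tool coordinates, whose origin is the TCP and whose axes are the flange's). Camera axes: x right, y down, z forward; pixel columns grow to the right and rows downward; lengths in m; the calibration is good to about 2 mm. A picture is of the moment at which its call begins: read the wrist's pose just before it. camera_params takes no time and is no camera call.
- hand_in(): hands the job in; it is judged then, once.
The state is a dict: "clock": time; "joint_pos": joint angles; "joint_velocities": joint speeds; "tau": joint torques, N m; "position": TCP position; "ee_rot": TCP orientation; "ft_force": force on the tool from outside, world axes, zero at the start; "torque": the same for the moment, N m; "grip_width": opening from 0.0 (shut) to 1.0 (fully open); "grasp_force": force on a finger pad.
Only numpy, scipy, OpenCV 4.12 (cv2) and the standard library are available. Lean on these libraries where they do the work, as an engineer would, in place of code of your own. Each camera call takes 0.05 s, during which the arm holds its last target. There are 200 camera calls.

## Working session

There is one attempt and no reset: what is moved stays moved. The work goes in short steps, Python scripts to look and compute and a tool call to move; the robot and the scene stay as the last step left them, time stands still between calls to the robot, and variables do not carry over. Pictures are saved under pics/ and viewed, at most 10 in all, crops included, and the job is handed in when it is done.

Besides the shell and the picture viewer there is one more tool, called after "Call:" by a JSON object that holds its "api" and its "payload". step_arm: Moves the arm, as the interface text tells. Its arguments: {"type":"object","properties":{"commands":{"type":"array","items":{"type":"number"}},"squeeze":{"type":"number"}},"required":["commands"]}

```bash
ls; mkdir -p pics
cat > h.py <<'E'
from workcell import *
import numpy as np, cv2
from scipy.spatial.transform import Rotation as R
def shot(n):
    im=camera(n); return cv2.cvtColor(np.asarray(im),cv2.COLOR_RGB2BGR)
def ray(n,uv,obs=None):
    p=camera_params(n); q=cv2.undistortPoints(np.array([[uv]],float),np.array(p["mtx"]),np.array(p["dist"]))[0,0]
    d=np.array([q[0],q[1],1.])
    if n=="wrist":
        T=np.eye(4);T[:3,:3]=R.from_quat(obs["ee_rot"]).as_matrix();T[:3,3]=obs["position"]
        M=T@np.array(p["tool_from_camera"])
    else: M=np.linalg.inv(np.array(p["extrinsics"]))
    return M[:3,3],M[:3,:3]@d
def onz(n,uv,z,obs=None):
    o,d=ray(n,uv,obs); return o+d*(z-o[2])/d[2]
def proj(n,P,obs=None):
    p=camera_params(n)
    if n=="wrist":
        T=np.eye(4);T[:3,:3]=R.from_quat(obs["ee_rot"]).as_matrix();T[:3,3]=obs["position"]
        E=np.linalg.inv(T@np.array(p["tool_from_camera"]))
    else: E=np.array(p["extrinsics"])
    return cv2.projectPoints(np.atleast_2d(P).astype(float),cv2.Rodrigues(E[:3,:3])[0],E[:3,3],np.array(p["mtx"]),np.array(p["dist"]))[0][:,0]
E
python3 - <<'E'
from h import *
o=get_obs();print(o)
t=shot("top");s=shot("scene");cv2.imwrite("pics/top.png",t);cv2.imwrite("pics/scene.png",s)
for n in("top","scene","wrist"):print(n,camera_params(n))
E
```

```text
pics
{'clock': 0.0, 'joint_pos': array([-1.23258544,  0.33285957, -0.06465624,  1.46095846,  0.02158468,
        1.3498976 , -0.08848006]), 'joint_velocities': array([-4.68825263e-05,  4.06863236e-04, -5.47495988e-04, -1.80727569e-03,
        1.27084013e-03, -4.00592781e-04,  2.87952837e-04]), 'tau': array([ 6.69980227e-05, -6.25448585e+01,  4.93731361e-02, -3.91615748e+01,
        1.63636316e-02,  9.95450187e-03, -3.83527799e-05]), 'position': array([0.220536  , 0.58438978, 0.23051532]), 'ee_rot': array([ 1.79430100e-01,  9.83770466e-01, -7.07834679e-04, -9.52504571e-05]), 'ft_force': array([-1.09296677, -0.3811376 ,  0.16288632]), 'torque': array([-0.03059894,  0.0277693 ,  0.00054083]), 'grasp_force': 0.0, 'grip_width': 0.9970271902218985}
top {'mtx': array([[532.40298507,   0.        , 287.56366625],
       [  0.        , 532.40298507, 210.06125001],
       [  0.        ,   0.        ,   1.        ]]), 'dist': array([-0.18977328,  0.        ,  0.        ,  0.        ,  0.        ]), 'extrinsics': array([[ 0.01231278, -0.99991361, -0.00459991,  0.08665663],
       [-0.98166746, -0
[... 575 characters left out ...]
6, -0.52838693,  1.23321971],
       [ 0.        ,  0.        ,  0.        ,  1.        ]])}
wrist {'mtx': array([[378.05886013,   0.        , 275.55826156],
       [  0.        , 378.05886013, 213.59271224],
       [  0.        ,   0.        ,   1.        ]]), 'dist': array([-0.0757035,  0.       ,  0.       ,  0.       ,  0.       ]), 'tool_from_camera': array([[-3.79148992e-04, -9.52596757e-01, -3.04235558e-01,
         7.70901014e-02],
       [ 9.99999923e-01, -3.29646874e-04, -2.14072347e-04,
        -8.71091463e-04],
       [ 1.03634322e-04, -3.04235616e-01,  9.52596808e-01,
        -1.43430229e-01],
       [ 0.00000000e+00,  0.00000000e+00,  0.00000000e+00,
         1.00000000e+00]])}
```

View pics/top.png

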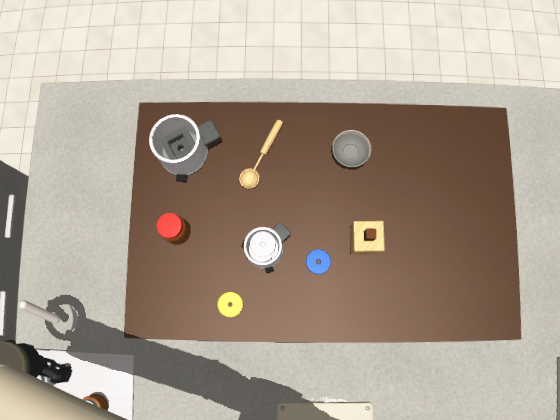

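View pics/scene.png

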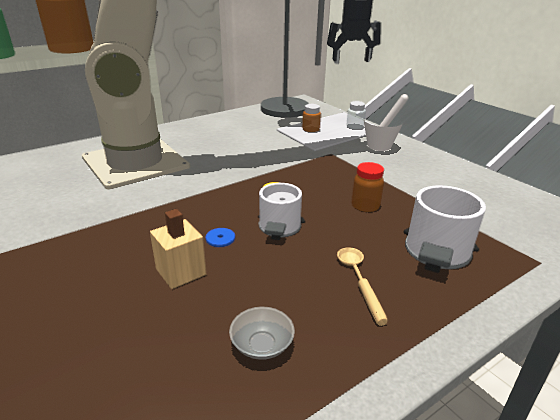

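Top view: two mill-like pots, the big one at (178,145) and the small one at (263,247). The small one fits: the task says the smaller is meant, and a steel disc shows inside it. The blue disc (318,261) and yellow disc (230,304) are decoys to leave alone. The shaft stands in the wooden stand at (369,236). I'll confirm this in a crop and take a first measurement.

Run:
```python
from h import *
t=cv2.imread("pics/top.png")
c=t[190:290,220:410]
cv2.imwrite("pics/crop.png",cv2.resize(c,None,fx=4,fy=4,interpolation=cv2.INTER_CUBIC))
hsv=cv2.cvtColor(t,cv2.COLOR_BGR2HSV)
print("mill rim approx",onz("top",(263,246),.084),"head top",onz("top",(370.5,234),.132), "stand top", onz("top",(369,236),.088))
m=((hsv[...,1]<40)&(hsv[...,2]>150)).astype(np.uint8);m[:220]=0;m[275:]=0;m[:,:235]=0;m[:,295:]=0
cs,_=cv2.findContours(m,0,2);k=max(cs,key=cv2.contourArea);P=np.array([onz("top",tuple(q[0].astype(float)),.084)[:2] for q in k]);print(cv2.minEnclosingCircle(P.astype(np.float32)),cv2.fitEllipse(P.astype(np.float32)))
```

```text
mill rim approx [0.48340447 0.14970429 0.084     ] head top [ 0.50732301 -0.09555567  0.132     ] stand top [ 0.50910741 -0.09860458  0.088     ]
((0.48395416140556335, 0.1503637284040451), 0.04631473124027252) ((0.4843873083591461, 0.1510370969772339), (0.08885607123374939, 0.08943197131156921), 78.88602447509766)
```

View pics/crop.png

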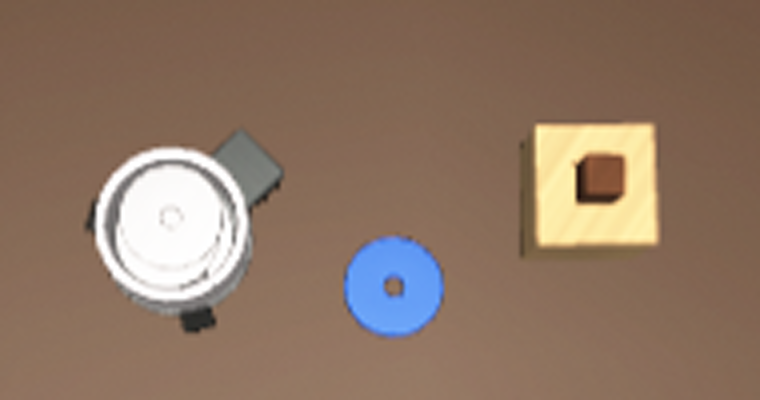

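The crop confirms it: the small mill's rim measures 89 mm, which matches the 90 mm given. Its steel disc hole is at about px (262.7,244.2). The head and stand are aligned with the world axes. Next I move above the mill for a wrist view.

Call:
{"api": "step_arm", "payload": {"commands": [85,0.44,-0.724,-0.05,0,0,-0.385,85,0.44,-0.724,-0.05,0,0,-0.385,85,0.44,-0.724,-0.05,0,0,-0.385,85,0.44,-0.724,-0.05,0,0,-0.385,85,0.44,-0.724,-0.05,0,0,-0.385,85,0.44,-0.724,-0.05,0,0,-0.385,85,0.44,-0.724,-0.05,0,0,-0.385,85,0.44,-0.724,-0.05,0,0,-0.385,85,0.44,-0.724,-0.05,0,0,-0.385,85,0.44,-0.724,-0.05,0,0,-0.385]}}

```text
clock: 1.35
position: [0.4845, 0.1503, 0.201]
ee_rot: [0.707, 0.707, -0.0, -0.0]
ft_force: [0.3, 0.5, 0.3]
grip_width: 0.995
grasp_force: 0.0
```

Run:
```python
from h import *
o=get_obs();w=shot("wrist");cv2.imwrite("pics/w1.png",w);print(o["position"],o["ee_rot"],o["joint_pos"])
print(proj("wrist",[[.4844,.151,.084],[.484,.151,.071]],o))
```

```text
[0.48446262 0.15026279 0.20104608] [ 7.07302419e-01  7.06911026e-01 -2.51990501e-04 -1.61725606e-04] [-0.75789471  0.08554424  0.38993521  1.82824568 -0.03450427  1.23497366
 -0.35840533]
[[274.99335    204.06245088]
 [274.50496454 199.19912568]]
```

View pics/w1.png

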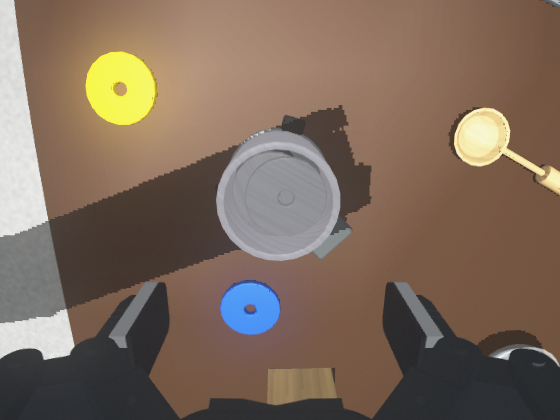

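Wrist view: the mill rim is centred near (278,201), the top disc near (287,197), and its hole at about (286,198). I'll measure these in code.

Run:
```python
from h import *
o=get_obs();w=cv2.imread("pics/w1.png")
hsv=cv2.cvtColor(w,cv2.COLOR_BGR2HSV)
m=((hsv[...,1]<60)&(hsv[...,2]>140)).astype(np.uint8);m[:130]=0;m[270:]=0;m[:,:205]=0;m[:,350:]=0
print(m.sum())
for lo in(140,130,150,160):
    m=((hsv[...,1]<60)&(hsv[...,2]>lo)).astype(np.uint8);m[:142]=0;m[270:]=0;m[:,:205]=0;m[:,350:]=0
    cs,_=cv2.findContours(m,0,1);k=cv2.convexHull(max(cs,key=len))
    P=np.array([onz("wrist",tuple(q[0].astype(float)),.084,o)[:2] for q in k],np.float32);print(lo,cv2.fitEllipse(P),cv2.minEnclosingCircle(P))
g=cv2.cvtColor(w,cv2.COLOR_BGR2GRAY)
print("rim px",g[200,210:350:1].tolist())
print("hole",onz("wrist",(286,198),.071,o))
c=cv2.resize(w[125:270,205:350],None,fx=4,fy=4,interpolation=cv2.INTER_CUBIC);cv2.imwrite("pics/w1c.png",cv2.convertScaleAbs(c,alpha=2.2,beta=-150))
```

```text
12342
140 ((0.489145964384079, 0.15115965902805328), (0.08939757943153381, 0.10041786730289459), 46.817787170410156) ((0.4928220212459564, 0.15471315383911133), 0.05148543789982796)
130 ((0.48965051770210266, 0.1510932296514511), (0.08964469283819199, 0.10115395486354828), 50.436981201171875) ((0.4929569959640503, 0.1543593555688858), 0.051851458847522736)
150 ((0.4860815405845642, 0.15408115088939667), (0.08833669126033783, 0.09305145591497421), 4.428002834320068) ((0.4861027002334595, 0.15479077398777008), 0.0468275286257267)
160 ((0.4860403537750244, 0.15296684205532074), (0.08840674161911011, 0.08985789865255356), 14.41008186340332) ((0.4861060678958893, 0.15375980734825134), 0.045629434287548065)
rim px [64, 64, 64, 65, 66, 67, 153, 167, 167, 169, 169, 170, 172, 160, 149, 145, 145, 145, 146, 146, 146, 147, 148, 142, 145, 149, 150, 150, 150, 151, 149, 148, 148, 146, 145, 139, 148, 150, 149, 149, 150, 150, 149, 150, 150, 149, 149, 147, 146, 146, 147, 147, 147, 148, 147, 148, 148, 149, 147, 147, 146, 145, 146, 146, 147, 147, 148, 142, 130, 136, 145, 145, 147, 146, 149, 148, 146, 145, 146, 147, 146, 148, 134, 131, 143, 147, 147, 147, 147, 145, 144, 144, 145, 144, 145, 145, 147, 147, 148, 148, 147, 146, 145, 145, 146, 147, 145, 146, 146, 144, 147, 147, 147, 146, 145, 145, 140, 147, 147, 145, 143, 143, 148, 167, 173, 172, 172, 171, 170, 165, 100, 66, 66, 66, 67, 66, 67, 67, 67, 66]
hole [0.49223629 0.15311337 0.071     ]
```

View pics/w1c.png

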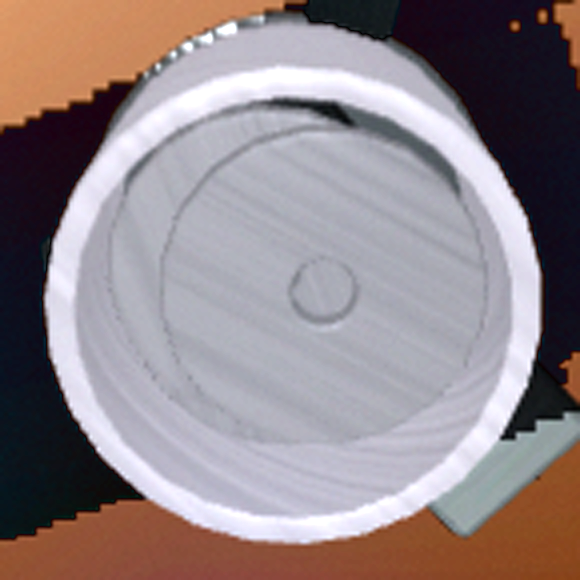

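The enlarged crop shows the rim centre at about (278.4,200.9) and the hole at about (285.9,197.7). A second arc on the left, about (232,185), is the edge of the middle disc. I'll fit both discs and the rim by circle.

Run:
```python
from h import *
from scipy.optimize import least_squares
o=get_obs();w=cv2.imread("pics/w1.png");g=cv2.cvtColor(w,cv2.COLOR_BGR2GRAY).astype(float)
big=cv2.resize(g,None,fx=4,fy=4,interpolation=cv2.INTER_CUBIC)
def px(c): return (205+(c[0]-1.5)/4,125+(c[1]-1.5)/4)
def circ(P,r=None):
    f=(lambda p:np.hypot(*(P-p[:2]).T)-(r or p[2]))
    s=least_squares(f,[*P.mean(0),.03][:2 if r else 3],loss="soft_l1",f_scale=.0007);return s.x.round(4),np.abs(f(s.x)).mean().round(5)
def edge(c0,angs,r0,r1,mode):
    out=[]
    for a in np.radians(angs):
        rs=np.arange(r0,r1,.5);xs=820+c0[0]+rs*np.cos(a);ys=500+c0[1]+rs*np.sin(a)
        v=cv2.remap(big.astype(np.float32),xs[None].astype(np.float32),ys[None].astype(np.float32),1)[0]
        s=v-cv2.GaussianBlur(v[None],(0,0),12)[0]
        i=np.argmin(s[6:-6])+6 if mode=="dark" else np.argmin(np.gradient(v))
        out.append((xs[i]-820,ys[i]-500))
    return np.array(out)
def W(c,z): return np.array([onz("wrist",px(q),z,o)[:2] for q in c])
rim=edge((293,303),range(10,171,8),225,262,"grad");print("rim",circ(W(rim,.084)))
top=edge((324,285),list(range(100,260,6)),145,180,"dark");print("top",circ(W(top,.071)),circ(W(top,.071),.031))
mid=edge((324,285),list(range(165,236,5)),182,230,"dark");print(mid.round().tolist());print("mid",circ(W(mid,.063),.031))
h=edge((324,291),range(0,360,15),25,42,"dark");print("hole",circ(W(h,.071)))
```

```text
rim (array([0.4861, 0.1526, 0.0446]), np.float64(0.00011))
top (array([0.4924, 0.1534, 0.0311]), np.float64(0.0003)) (array([0.4923, 0.1534]), np.float64(0.0003))
[[130.0, 337.0], [122.0, 321.0], [114.0, 303.0], [112.0, 285.0], [109.0, 266.0], [109.0, 247.0], [112.0, 228.0], [119.0, 210.0], [125.0, 192.0], [132.0, 174.0], [145.0, 159.0], [159.0, 146.0], [174.0, 135.0], [191.0, 126.0], [208.0, 119.0]]
mid (array([0.4818, 0.1564]), np.float64(0.00019))
hole (array([0.4918, 0.1538, 0.006 ]), np.float64(0.00011))
```

Call:
{"api": "step_arm", "payload": {"commands": [85,0.038,-0.412,0.058,0,0,0,85,0.038,-0.412,0.058,0,0,0,85,0.038,-0.412,0.058,0,0,0,85,0.038,-0.412,0.058,0,0,0,85,0.038,-0.412,0.058,0,0,0,85,0.038,-0.412,0.058,0,0,0,85,0.038,-0.412,0.058,0,0,0,85,0.038,-0.412,0.058,0,0,0,85,0.038,-0.412,0.058,0,0,0,85,0.038,-0.412,0.058,0,0,0]}}

```text
clock: 2.65
position: [0.5074, -0.0966, 0.2361]
ee_rot: [0.707, 0.707, 0.0, -0.0]
ft_force: [-0.7, -0.1, 0.8]
grip_width: 0.997
grasp_force: 0.0
```

Run:
```python
from h import *
o=get_obs();w=shot("wrist");cv2.imwrite("pics/w2.png",w)
hsv=cv2.cvtColor(w,cv2.COLOR_BGR2HSV)
print(proj("wrist",[.5074,-.0966,.132],o))
u,v=proj("wrist",[.5074,-.0966,.132],o)[0].astype(int)
print(hsv[v-40:v+45:8,u].tolist());print(hsv[v,u-60:u+61:8].tolist())
cv2.imwrite("pics/w2c.png",cv2.resize(w[v-90:v+90,u-110:u+110],None,fx=3,fy=3))
```

```text
[[274.91827529 210.47567982]]
[[18, 102, 180], [18, 102, 177], [13, 109, 89], [13, 112, 91], [12, 112, 93], [11, 112, 96], [11, 113, 95], [12, 118, 95], [17, 104, 179], [12, 95, 142], [12, 96, 141]]
[[11, 89, 152], [11, 90, 151], [12, 90, 150], [17, 103, 176], [17, 100, 169], [18, 101, 170], [18, 104, 182], [12, 110, 95], [12, 110, 95], [12, 114, 92], [12, 114, 96], [17, 101, 169], [18, 102, 177], [17, 101, 179], [13, 83, 80], [14, 85, 78]]
```

View pics/w2c.png

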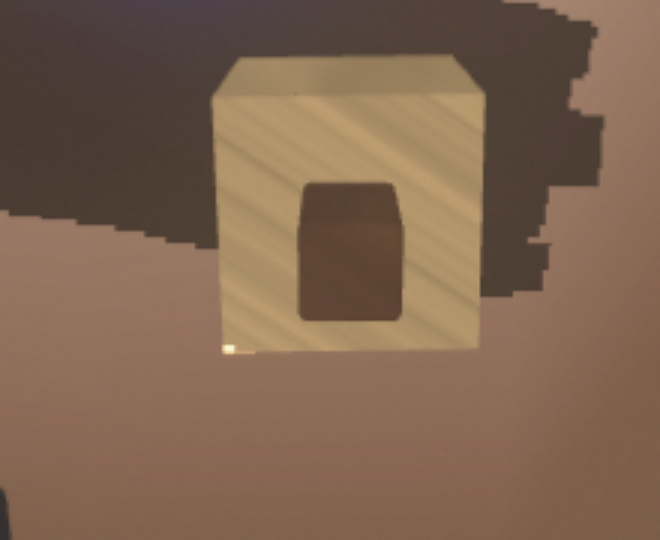

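The crop shows the head's top face centred at px (280.5,209), with edges parallel to the stand and the world axes. On the z=0.132 plane that puts the head at about (0.511,-0.096). Descending now, then gripping.

Call:
{"api": "step_arm", "payload": {"commands": [85,0.006,0.0015,-0.1,0,0,0,85,0.006,0.0015,-0.19,0,0,0,85,0.006,0.0015,-0.228,0,0,0,85,0.006,0.0015,-0.228,0,0,0,20,0.006,0.0015,-0.228,0,0,0,20,0.006,0.0015,-0.228,0,0,0,20,0.006,0.0015,-0.228,0,0,0,20,0.006,0.0015,-0.228,0,0,0,20,0.006,0.0015,-0.228,0,0,0,20,0.006,0.0015,-0.228,0,0,0], "squeeze": 70}}

```text
clock: 3.95
position: [0.5115, -0.0959, 0.1001]
ee_rot: [0.707, 0.707, 0.001, 0.0]
ft_force: [-2.3, 0.3, 6.2]
grip_width: 0.272
grasp_force: 69.1
```

Call:
{"api": "step_arm", "payload": {"commands": [20,0,0,0.04,0,0,0,20,0,0,0.09,0,0,0,20,0,0,0.15,0,0,0,20,0,0,0.2,0,0,0,20,0,0,0.24,0,0,0,20,-0.02,0.1,0.24,0,0,0,20,-0.033,0.2,0.24,0,0,0,20,-0.033,0.3,0.24,0,0,0,20,-0.033,0.36,0.24,0,0,0,20,-0.033,0.4,0.24,0,0,0]}}

```text
clock: 5.2
position: [0.4907, 0.1462, 0.2431]
ee_rot: [0.706, 0.708, -0.0, -0.0]
ft_force: [0.0, -0.4, -0.9]
grip_width: 0.274
grasp_force: 68.8
```

Run:
```python
from h import *
o=get_obs();w=shot("wrist");cv2.imwrite("pics/w3.png",w)
p=o["position"];print(p,R.from_quat(o["ee_rot"]).as_matrix()[:,2])
print("tip",proj("wrist",[p[0],p[1],p[2]-.096],o),"rod mid",proj("wrist",[p[0],p[1],p[2]-.05],o),"rim",proj("wrist",[.4861,.1526,.084],o),"hole",proj("wrist",[.492,.1536,.071],o))
```

```text
[0.49067712 0.14620479 0.24313718] [-3.37872012e-04  4.33547864e-05 -9.99999942e-01]
tip [[274.97873865 214.03178308]] rod mid [[274.78106176 239.62625639]] rim [[269.59106344 183.03269628]] hole [[276.76058315 178.43288884]]
```

View pics/w3.png

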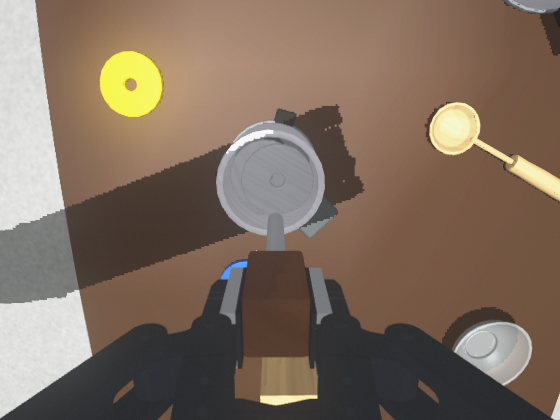

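The rod tip shows at about (275.5,213), against a predicted (275,214). The disc hole is at (277,180) and the rim at (270.5,183), also as predicted. The shaft is straight in the grip. Next I line it up over the top disc hole and lower it gently.

Call:
{"api": "step_arm", "payload": {"commands": [20,0.002,0.0113,0,0,0,0,20,0.002,0.0113,-0.03,0,0,0,20,0.002,0.0113,-0.07,0,0,0,20,0.002,0.0113,-0.1,0,0,0,20,0.002,0.0113,-0.11,0,0,0,20,0.002,0.0113,-0.116,0,0,0,20,0.002,0.0113,-0.122,0,0,0,20,0.002,0.0113,-0.128,0,0,0,20,0.002,0.0113,-0.133,0,0,0,20,0.002,0.0113,-0.133,0,0,0]}}

```text
clock: 6.5
position: [0.4923, 0.1509, 0.1634]
ee_rot: [0.707, 0.707, -0.0, -0.0]
ft_force: [0.4, 0.0, -1.1]
grip_width: 0.272
grasp_force: 68.9
```

Call:
{"api": "step_arm", "payload": {"commands": [20,0,0.003,-0.003,0,0,0,20,0,0.004,-0.004,0,0,0,20,-0.004,0.005,-0.004,0,0,0,20,-0.008,0.006,-0.004,0,0,0,20,-0.012,0.007,-0.004,0,0,0,20,-0.0155,0.008,-0.004,0,0,0,20,-0.0173,0.0088,-0.004,0,0,0,20,-0.0173,0.0088,-0.004,0,0,0,20,-0.0173,0.0088,-0.01,0,0,0,20,-0.0173,0.0088,-0.013,0,0,0]}}

```text
clock: 7.75
position: [0.482, 0.1561, 0.1554]
ee_rot: [0.707, 0.707, -0.0, 0.0]
ft_force: [1.5, -0.2, -0.3]
grip_width: 0.269
grasp_force: 69.1
```

Call:
{"api": "step_arm", "payload": {"commands": [20,0,0,-0.002,0,0,0,20,0,0,-0.004,0,0,0,20,0,0,-0.006,0,0,0,20,0,0,-0.008,0,0,0,20,0,0,-0.01,0,0,0,20,0,0,-0.01,0,0,0,20,0,0,-0.01,0,0,0,20,0,0,-0.01,0,0,0,20,0,0,-0.01,0,0,0,20,0,0,-0.01,0,0,0]}}

```text
clock: 9.0
position: [0.4821, 0.1561, 0.1498]
ee_rot: [0.707, 0.707, 0.0, 0.0]
ft_force: [0.5, -1.4, 1.5]
grip_width: 0.269
grasp_force: 69.3
```

```bash
python3 -c "
from h import *
o=get_obs();print(o['position'],o['ft_force'],o['torque'])"
```

```text
[0.48208697 0.15614992 0.14976568] [ 0.51264965 -1.36651434  1.51229025] [-0.12956544 -0.12912523  0.05321031]
```

The tip is through the top and middle discs and touching the lower one: about 2.6 N at tip height 0.054. The lower hole is most likely around 250–260° from the axis, so I lift slightly, carry it there and probe.

Call:
{"api": "step_arm", "payload": {"commands": [20,0,0,0.004,0,0,0,20,0.001,-0.003,0.004,0,0,0,20,0.002,-0.007,0.004,0,0,0,20,0.0035,-0.011,0.004,0,0,0,20,0.0047,-0.0145,0.004,0,0,0,20,0.0047,-0.0155,0.004,0,0,0,20,0.0047,-0.0155,0.001,0,0,0,20,0.0047,-0.0155,-0.002,0,0,0,20,0.0047,-0.0155,-0.003,0,0,0,20,0.0047,-0.0155,-0.003,0,0,0]}}

```text
clock: 10.25
position: [0.4848, 0.1468, 0.1478]
ee_rot: [0.707, 0.707, -0.0, 0.0]
ft_force: [-1.3, 0.5, -2.0]
grip_width: 0.269
grasp_force: 68.9
```

```bash
python3 -c "
from h import *
o=get_obs();print(o['position'],o['ft_force'],o['torque'])"
```

```text
[0.48477084 0.14675772 0.14776042] [-1.26732884  0.52908108 -1.99499972] [ 0.38460028  0.2211717  -0.0433996 ]
```

No contact force at tip height 0.052, so the tip is in the lower hole. Continuing down slowly.

Call:
{"api": "step_arm", "payload": {"commands": [20,0,0,-0.002,0,0,0,20,0,0,-0.004,0,0,0,20,0,0,-0.006,0,0,0,20,0,0,-0.008,0,0,0,20,0,0,-0.01,0,0,0,20,0,0,-0.012,0,0,0,20,0,0,-0.014,0,0,0,20,0,0,-0.016,0,0,0,20,0,0,-0.018,0,0,0,20,0,0,-0.018,0,0,0]}}

```text
clock: 11.5
position: [0.4849, 0.1468, 0.137]
ee_rot: [0.707, 0.707, -0.0, 0.0]
ft_force: [0.1, 0.9, -1.6]
grip_width: 0.272
grasp_force: 68.9
```

```bash
python3 -c "
from h import *
o=get_obs();print(o['position'],o['ft_force'],o['torque'])"
```

```text
[0.48485084 0.14681343 0.13701475] [ 0.09487255  0.89245573 -1.5602662 ] [ 0.44266016  0.28010928 -0.00348215]
```

Call:
{"api": "step_arm", "payload": {"commands": [20,0,0,-0.004,0,0,0,20,0,0,-0.008,0,0,0,20,0,0,-0.012,0,0,0,20,0.0005,0.003,-0.012,0,0,0,20,0.001,0.006,-0.012,0,0,0,20,0.0017,0.009,-0.012,0,0,0,20,0.0017,0.009,-0.012,0,0,0,20,0.0017,0.009,-0.018,0,0,0,20,0.0017,0.009,-0.023,0,0,0,20,0.0017,0.009,-0.026,0,0,0]}}

```text
clock: 12.75
position: [0.4859, 0.1522, 0.1213]
ee_rot: [0.707, 0.707, 0.0, 0.0]
ft_force: [-1.0, -2.0, -0.6]
grip_width: 0.272
grasp_force: 69.0
```

```bash
python3 -c "
from h import *
o=get_obs();print(o['position'],o['ft_force'],o['torque'])"
```

```text
[0.48590241 0.15219684 0.1213175 ] [-0.96984431 -2.04162512 -0.62906208] [-0.69981096  0.28970212 -0.02456384]
```

Call:
{"api": "step_arm", "payload": {"commands": [20,0,0,-0.001,0,0,0,20,0,0,-0.002,0,0,0,20,0,0,-0.003,0,0,0,20,0,0,-0.004,0,0,0,20,0,0,-0.005,0,0,0,20,0,0,-0.005,0,0,0,20,0,0,-0.005,0,0,0,20,0,0,-0.005,0,0,0,20,0,0,-0.005,0,0,0,20,0,0,-0.005,0,0,0]}}

```text
clock: 14.0
position: [0.4859, 0.1522, 0.1185]
ee_rot: [0.707, 0.707, -0.0, 0.0]
ft_force: [-0.1, -2.0, -2.3]
grip_width: 0.271
grasp_force: 68.9
```

```bash
python3 -c "
from h import *
o=get_obs();print(o['position'],o['ft_force'],o['torque'])"
```

```text
[0.48586453 0.15224085 0.11848739] [-0.10273826 -2.01535501 -2.29826455] [-6.89243337e-01  8.41081010e-02 -2.74817572e-04]
```

Call:
{"api": "step_arm", "payload": {"commands": [20,0,0,-0.001,0,0,0,20,0,0,-0.002,0,0,0,20,0,0,-0.003,0,0,0,20,0,0,-0.004,0,0,0,20,0,0,-0.005,0,0,0,20,0,0,-0.006,0,0,0,20,0,0,-0.007,0,0,0,20,0,0,-0.008,0,0,0,20,0,0,-0.008,0,0,0,20,0,0,-0.008,0,0,0]}}

```text
clock: 15.25
position: [0.4859, 0.1523, 0.1137]
ee_rot: [0.707, 0.707, 0.0, 0.0]
ft_force: [-0.3, -3.2, -2.1]
grip_width: 0.27
grasp_force: 68.9
```

```bash
python3 -c "
from h import *
o=get_obs();print(o['position'],o['ft_force'],o['torque'])"
```

```text
[0.48587952 0.15228198 0.11369051] [-0.34106018 -3.2308237  -2.05386277] [-0.71756641  0.14609542 -0.02660966]
```

Call:
{"api": "step_arm", "payload": {"commands": [20,0,-0.0007,-0.001,0,0,0,20,0,-0.0007,-0.002,0,0,0,20,0,-0.0007,-0.004,0,0,0,20,0,-0.0007,-0.006,0,0,0,20,0,-0.0007,-0.008,0,0,0,20,0,-0.0007,-0.01,0,0,0,20,0,-0.0007,-0.012,0,0,0,20,0,-0.0007,-0.014,0,0,0,20,0,-0.0007,-0.014,0,0,0,20,0,-0.0007,-0.014,0,0,0]}}

```text
clock: 16.5
position: [0.4859, 0.1519, 0.1054]
ee_rot: [0.707, 0.707, 0.0, 0.0]
ft_force: [0.2, -0.1, -1.3]
grip_width: 0.27
grasp_force: 68.9
```

```bash
python3 -c "
from h import *
o=get_obs();print(o['position'],o['ft_force'],o['torque'])"
```

```text
[0.48591427 0.15187435 0.10536332] [ 0.18161176 -0.12880278 -1.34095086] [-0.04483145  0.03216551 -0.03182348]
```

Call:
{"api": "step_arm", "payload": {"commands": [20,0,0,-0.001,0,0,0,20,0,0,-0.002,0,0,0,20,0,0,-0.003,0,0,0,20,0,0,-0.004,0,0,0,20,0,0,-0.0045,0,0,0,20,0,0,-0.005,0,0,0,20,0,0,-0.005,0,0,0,20,0,0,-0.005,0,0,0,20,0,0,-0.005,0,0,0,20,0,0,-0.005,0,0,0]}}

```text
clock: 17.75
position: [0.4859, 0.1519, 0.1024]
ee_rot: [0.707, 0.707, 0.0, 0.0]
ft_force: [0.4, -0.2, -0.3]
grip_width: 0.271
grasp_force: 68.9
```

```bash
python3 -c "
from h import *
o=get_obs();print(o['position'],o['ft_force'],o['torque'])"
```

```text
[0.48590711 0.15185232 0.10237842] [ 0.38073212 -0.23686258 -0.29674676] [ 0.00335266 -0.02412322  0.04740963]
```

Call:
{"api": "step_arm", "payload": {"commands": [20,0,0,-0.0002,0,0,0,20,0,0,-0.0004,0,0,0,20,0,0,-0.0006,0,0,0,20,0,0,-0.0006,0,0,0,20,0,0,-0.0006,0,0,0,20,0,0,-0.0006,0,0,0,20,0,0,-0.0006,0,0,0,20,0,0,-0.0006,0,0,0,20,0,0,-0.0006,0,0,0,20,0,0,-0.0006,0,0,0]}}

```text
clock: 19.0
position: [0.486, 0.1518, 0.102]
ee_rot: [0.707, 0.707, 0.0, 0.0]
ft_force: [-0.2, -0.3, 2.2]
grip_width: 0.27
grasp_force: 69.3
```

```bash
python3 -c "
from h import *
o=get_obs();print(o['position'],o['ft_force'],o['torque'])"
```

```text
[0.48595275 0.1518344  0.10204956] [-0.20966556 -0.31775793  2.16874905] [-0.06024591  0.20281575  0.03843336]
```

Light contact at the bottom (about 3 N) at exactly the expected height, so the shaft is home. Easing the grip, then opening and backing off upward.

Call:
{"api": "step_arm", "payload": {"commands": [24,0,0,0,0,0,0,26,0,0,0,0,0,0,30,0,0,0,0,0,0,40,0,0,0,0,0,0,60,0,0,0,0,0,0,60,0,0,0.02,0,0,0,60,0,0,0.06,0,0,0,60,0,0,0.12,0,0,0,60,0,0,0.2,0,0,0,60,0,0,0.22,0,0,0], "squeeze": 20}}

```text
clock: 20.25
position: [0.4872, 0.1522, 0.2379]
ee_rot: [0.707, 0.707, 0.003, 0.001]
ft_force: [-0.2, 0.7, -0.7]
grip_width: 0.702
grasp_force: 0.0
```

Run:
```python
from h import *
o=get_obs();print(o["position"],o["grip_width"],o["ft_force"])
w=shot("wrist");s=shot("scene")[150:270,220:340];w=w[100:350,150:430]
cv2.imwrite("pics/fin.png",np.hstack([cv2.resize(w,(448,400)),cv2.resize(s,(340,400))]))
print(onz("wrist",(0,0),.1,o)[2])
```

```text
[0.48721223 0.15218384 0.23787491] 0.702382948732737 [-0.15414625  0.70302418 -0.651903  ]
0.09999999999999998
```

View pics/fin.png

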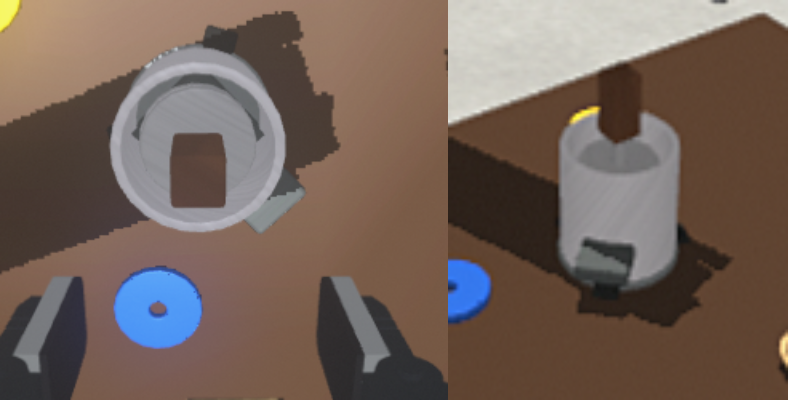

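The shaft stands upright on the mill's axis, with the head at crop px (198,170) inside the rim at (198,147). The discs are level, the gripper is clear, and the other objects are untouched. Handing in.

```bash
python3 -c "
from workcell import *
print(hand_in())"
```

```text
the job is handed in; nothing more can be done
None
```

The job is handed in at about 20 s of the allowed 58 s: the shaft stands through all three discs, home in the bearing hole (light bottom contact at the expected height), and is released; the hand-in gave no verdict back.

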